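Fetch the lime from the garnish caddy

ROBOT

A 7-joint arm with a two-finger parallel gripper is mounted at the origin on a cart in front of the work surface, level with it; the furniture and walls round the work are solid. World frame = base frame: x ahead of the robot, y to its left, z up, the work surface at z = 0. Lengths are in m, angles in rad, forces in N, time in s.
With the tool pointing down it reaches from about 0.425 to 0.925 m from the base axis. Payload 6.8 kg.
Tool frame: the origin (TCP) lies at the very end of the fingers, on their centre line; the grasp point (between the pads) lies 19 mm behind it; z points along the fingers, x is the direction in which the jaws open and shut, and the axes are right-handed (so a half turn about z gives the same grasp; the last joint's range is limited). The gripper opens to 85 mm and grips with 20 to 120 N. Pads are 22 mm wide; open, the fingers measure 114 mm over their backs; the gripper's body (76 mm by 85 mm) begins 54 mm behind the grasp point. The pads swing forward as they close: fully open they stand 13 mm farther back than shut.
Start: joints at [-1.443, 0.477, 0.022, 1.555, -0.011, 1.109, -0.083], TCP at [0.158, 0.656, 0.231] pointing down, gripper open.
Joint ranges: [-2.96, 2.96], [-0.34, 2.1], [-1.41, 1.46], [0.24, 2.44], [-1.37, 4.51], [0.17, 1.92], [-2.96, 2.96]. Speed limits (rad/s): [2.39, 2.39, 3.14, 3.14, 3.14, 3.14, 3.14].

INTERFACE

Orientations are given as a rotation vector (axis times angle).
In Python, from bench import r, grab_frame gives the robot as it stands. The module is installed in compiled form; this text tells all that it offers.
- The arm moves only by the tool send_rows, never from a script. Its argument "series" is a list of rows, each a list of 2 entries, a list of its own where there are three numbers: the shift along the tool's x, y, z in m, then the turn, a rotation vector about the tool's x, y, z in units of 5 degrees (1.0 is 5 degrees). A call has 1 to 20 rows; each row shifts and turns the commanded pose from where the row before left it, along the tool's axes as they then stand; what a row does not reach is not made up. A row lasts 1/8 s, in which the tool goes at most 62.5 mm and 10.7 degrees, less where a joint would pass 70% of its speed; a pose out of reach is approached as far as the arm can. A call is refused whole if a number of a shift passes 0.0625 or a number of a turn 1, either way. A call with a gripper value outside its range is refused whole. "fingers" is the closure in counts, from 0 (fully open) to 255 (shut), set as the call begins (left out, the last holds). The fingers move at their own pace and stop on an object; "grip_force" is the grip in N (left out, the last holds). Time passes only in rows, so rows that do not move let the fingers close. It gives the time, the measured TCP pose, the force and the opening at its end, in the units of the state.
- r.get_obs(): the state, without advancing time (a new reading comes with each control period).
- grab_frame(name): name is "scene" or "top" or "wrist"; returns a dict with "frame" (420x560x3 uint8, red, green, blue), "fx", "fy", "cx", "cy" (pixels), "origin" and "rotation" of the camera in the world; the wrist camera has in their place "T_tool_cam" (4x4, takes a point from camera to tool coordinates, whose origin is the TCP and whose axes are the tool frame's). Camera axes: x right, y down, z forward; pixel columns grow to the right and rows downward; lengths in m; the calibration is good to about 2 mm. A picture is of the moment at which its call begins: read the wrist's pose just before it. There is no depth.
- r.hand_in(): hands the job in, once; it reports no verdict.
The state is a dict: "clock": time; "joints": joint angles; "qvel": joint speeds; "tau": joint torques, N m; "tcp_pos": TCP position; "orientation": TCP orientation; "contact_force": force on the tool from outside, world axes, zero at the start; "moment": the same for the moment, N m; "grip_width": finger opening in m.
Only numpy, scipy, OpenCV 4.12 (cv2) and the standard library are available. Lean on these libraries where they do the work, as an engineer would, in place of code of your own. Each camera call takes 0.05 s, during which the arm holds its last target.

TASK

The lime is in the compartment of the black garnish caddy whose lid has the long bar grip. Take that lid off and lay it right way up flat on the worktop, then put the lime in the round white dish. Leave the other two lids closed.

Things in the scene. Friction and masses are not known exactly. Their poses are not given: they have to be found in the camera images.
- lid_bar: Lid to open: loose steel, 0.15-0.3 kg. Plate 148 (x, along compartment) x 91 (y, along row) x 4 mm over a plug 129x79x6 mm in the mouth with 3.5 mm play. Grip: level bar along x, 70 long, 12 wide, 12 high, on two posts. Origin: centre of plug's underside, 56 mm above the worktop when closed; plate top +10 mm, bar centre +31, bar top +37. Worktop to the left (+y) of the caddy is clear for it.
- lid_round: Lid of another compartment, same size and axes, steel; its grip is one round knob, 30 mm across, 26 mm high. Origin: centre of plug's underside. Stays closed. The black caddy under the lids is fixed to the worktop: 152 mm (x) x 290 mm (y, the row) x 62 mm high.
- lid_square: Lid of the remaining compartment, same size and axes, steel; its grip is a flat square button 36x36 mm, 22 mm high. Origin: centre of plug's underside. Stays closed.
- lime_center (a point): Centre of the one loose green lime: 51 mm long, 42 mm thick, 0.04 kg, lying near the middle under the bar-grip lid, hidden until that is off, centre about 29 mm above the worktop. The three compartments are 94 mm apart along y, inside 136 (x) x 86 (y) mm, walls 8 mm, floor 8 mm above the worktop; fingers closing along x have the most room.
- dish: Round white dish to the right of the caddy, loose, 0.38 kg, 192 mm across, 36 mm high, wall about 10 mm, inner floor 5 mm above the worktop. Origin: centre of its underside.
There are look-alikes about, which are no part of the job. Of the things shaped like the dish, the white one is meant.

How it is judged:
By the outcome, as a careful person would: the job done as asked, in the order asked, and still so for the second after the job is handed in, with the robot touching nothing.
It also fails if it takes over 70 s, if anything falls off the work surface, if the arm or the gripper's body presses on something with over 40 N, if the wrist force passes 120 N, or if a joint passes its speed limit or range.

## Working session

There is one attempt and no reset: what is moved stays moved. The work goes in short steps, Python scripts to look and compute and a tool call to move; the robot and the scene stay as the last step left them, time stands still between calls to the robot, and variables do not carry over. Pictures are saved under pics/ and viewed, and the job is handed in when it is done.

Besides the shell and the picture viewer there is one more tool, called as name([rows], argument=value, ...), one row to a line, values as JSON. send_rows: Moves the arm, as the interface text tells. Its arguments: {"type":"object","properties":{"series":{"type":"array"},"fingers":{"type":"number"},"grip_force":{"type":"number"}},"required":["series"]}

```bash
mkdir -p pics; cat > h.py <<'E'
import numpy as np, cv2
from bench import r, grab_frame
from scipy.spatial.transform import Rotation as R
def save(n,f,crop=None,k=1):
    im=f["frame"][:,:,::-1]
    if crop: x0,y0,x1,y1=crop; im=im[y0:y1,x0:x1]
    if k!=1: im=cv2.resize(im,None,fx=k,fy=k,interpolation=cv2.INTER_CUBIC)
    cv2.imwrite("pics/"+n+".png",im)
def pose(f,o=None):
    if "T_tool_cam" in f:
        T=np.eye(4);T[:3,:3]=R.from_rotvec(o["orientation"]).as_matrix();T[:3,3]=o["tcp_pos"]
        T=T@f["T_tool_cam"];return T[:3,3],T[:3,:3]
    return np.array(f["origin"]),np.array(f["rotation"])
def px2w(f,u,v,z,o=None):
    p,Rm=pose(f,o); d=Rm@np.array([(u-f["cx"])/f["fx"],(v-f["cy"])/f["fy"],1]); return p+d*(z-p[2])/d[2]
def w2px(f,P,o=None):
    p,Rm=pose(f,o); c=Rm.T@(np.array(P)-p); return c[0]/c[2]*f["fx"]+f["cx"],c[1]/c[2]*f["fy"]+f["cy"]
E
python3 - <<'E'
from h import *
o=r.get_obs();print(o)
print(R.from_rotvec(o["orientation"]).as_matrix().round(3))
for n in("scene","top","wrist"):
    f=grab_frame(n);save(n+"0",f,k=1.4);print(n,f["fx"],f.get("origin"),f.get("T_tool_cam"))
E
```

```text
{'clock': 0.0, 'joints': array([-1.44306671,  0.47781105,  0.02234576,  1.55644521, -0.01153118,
        1.10925365, -0.08312295]), 'qvel': array([ 0.00073849, -0.00036108, -0.00284475, -0.0012615 , -0.00119344,
        0.00155438,  0.00258139]), 'tau': array([ 1.09089822e-04, -5.96446252e+01,  1.60771362e+00, -2.81198019e+01,
        1.23279059e-02,  9.53895069e-03, -8.44417144e-06]), 'tcp_pos': array([0.15758698, 0.65575489, 0.23032109]), 'orientation': array([ 2.46643474e+00,  1.94391905e+00, -2.09771600e-03]), 'contact_force': array([ 0.46908157,  0.63813516, -1.01174817]), 'moment': array([ 0.00850621, -0.02568775, -0.03914208]), 'grip_width': 0.08561129892859985}
[[ 0.234  0.972 -0.   ]
 [ 0.972 -0.234 -0.002]
 [-0.002  0.    -1.   ]]
scene 523.1235887158084 [-0.22355326 -1.40602775  0.7496308 ] None
top 469.12425159841143 [ 0.38678779 -0.24859079  1.27654441] None
wrist 320.9133563514052 None [[ 9.99999987e-01  1.61662582e-04 -1.53702066e-05  2.50864406e-04]
 [-1.48181056e-04  9.47116013e-01  3.20891314e-01 -8.24255478e-02]
 [ 6.64334872e-05 -3.20891308e-01  9.47116025e-01 -1.42471054e-01]
 [ 0.00000000e+00  0.00000000e+00  0.00000000e+00  1.00000000e+00]]
```

View pics/top0.png

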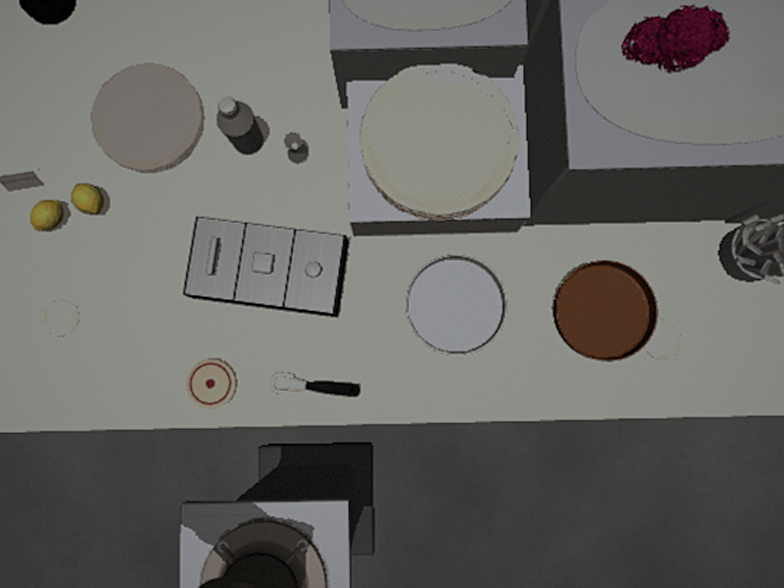

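View pics/scene0.png

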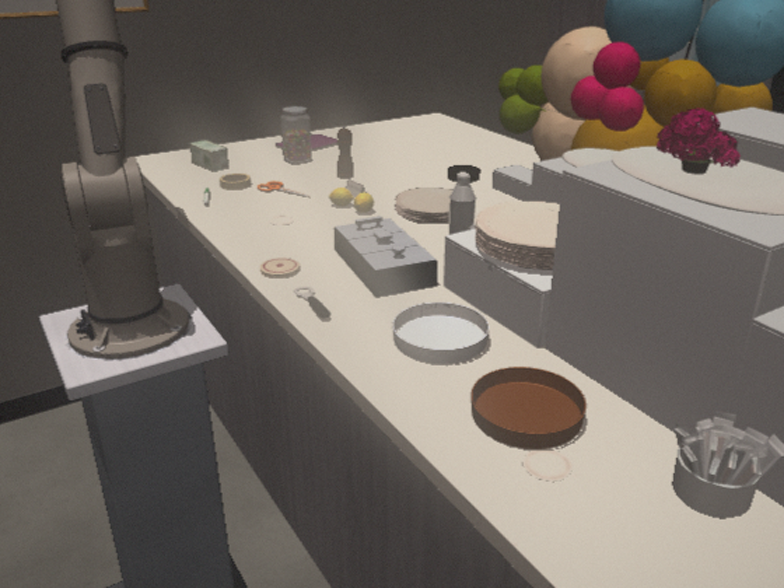

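The top view shows the caddy's lids at (214,256) with a bar, (263,262) with a square button and (313,269) with a round knob. The dish-shaped things are white at (455,305) and brown at (605,310), and (150,117) is a stack of plates. The bar lid and the white dish fit the description. I'll confirm both in an enlarged crop.

```bash
python3 - <<'E'
from h import *
f=grab_frame("top");save("topc",f,(110,140,370,270),3)
for n,u,v,z in (("bar",214/1.4,256/1.4,.09),("dishc",455/1.4,305/1.4,.036),("shaker",296/1.4,150/1.4,.02),("coaster",212/1.4,384/1.4,.01),("lemon",88/1.4,198/1.4,.03),("edge",100/1.4,430/1.4,0),("ring",62/1.4,318/1.4,0)): print(n,px2w(f,u,v,z).round(3))
E
```

```text
Traceback (most recent call last):
  File "h.py", line 15, in px2w
    p,Rm=pose(f,o); d=Rm@np.array([(u-f["cx"])/f["fx"],(v-f["cy"])/f["fy"],1]); return p+d*(z-p[2])/d[2]
                                                                                                    ~^^^
IndexError: invalid index to scalar variable.
```

View pics/topc.png

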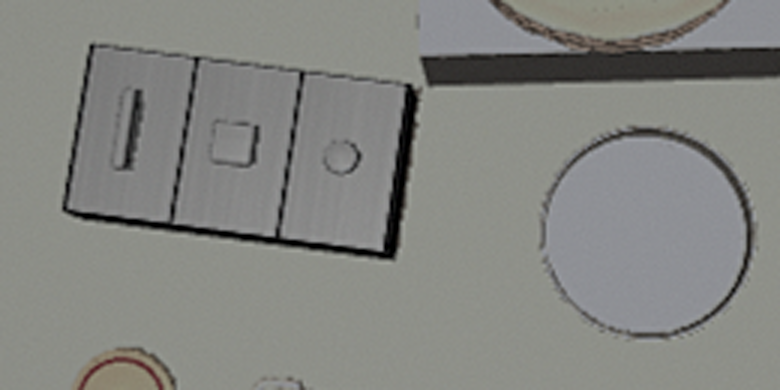

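View pics/wrist0.png

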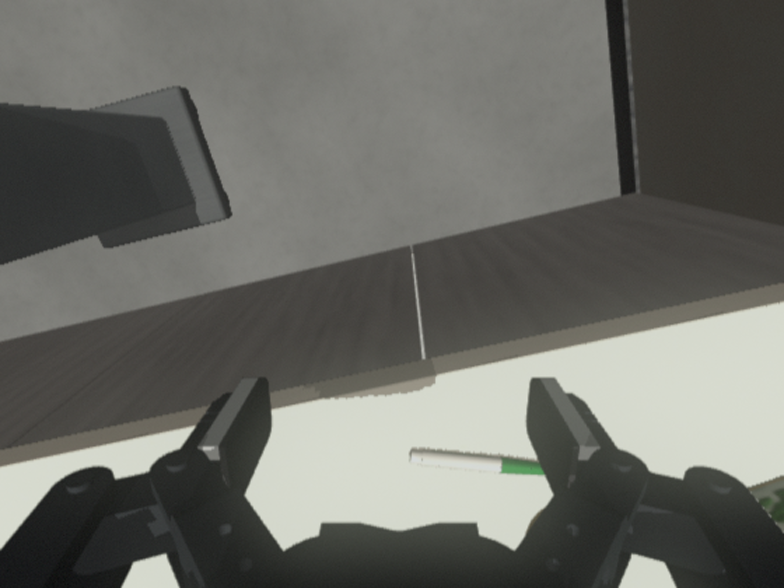

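The crop shows the long bar on the leftmost lid at (127,130), then the square button and the round knob. The white dish is at (648,232).

```bash
sed -i 's/return np.array(f\["origin"\]),np.array(f\["rotation"\])/return np.array(f["origin"]),(R.from_rotvec(f["rotation"]).as_matrix() if np.size(f["rotation"])==3 else np.array(f["rotation"]).reshape(3,3))/' h.py
python3 - <<'E'
from h import *
f=grab_frame("top");print(f["rotation"])
def c(u,v,z):return px2w(f,110+u/3,140+v/3,z).round(4)
L=[("barN",(131,89,.093)),("barS",(121,169,.093)),("platetl",(93,45,.066)),("platebl",(67,208,.066)),("platetr",(410,85,.066)),("platebr",(389,250,.066)),("dishL",(545,232,.036)),("dishR",(750,232,.036)),("dishT",(648,129,.036)),("dishB",(648,335,.036))]
for n,a in L: print(n,c(*a)[:2])
for n,u,v,z in (("lemon",88,198,.03),("edge",100,430,0),("ring",62,318,0),("coaster",212,384,.01),("plates",150,117,.02)): print(n,px2w(f,u/1.4,v/1.4,z).round(3))
E
```

```text
[-2.13071003  2.18171701 -0.10887169]
barN [0.6404 0.0707]
barS [0.5711 0.0789]
platetl [0.6865 0.1119]
platebl [0.5422 0.1333]
platetr [ 0.6434 -0.1672]
platebr [ 0.4988 -0.1467]
dishL [ 0.5142 -0.2827]
dishR [ 0.5098 -0.4637]
dishT [ 0.6043 -0.377 ]
dishB [ 0.4212 -0.3705]
lemon [0.739 0.338 0.03 ]
edge [0.289 0.316 0.   ]
ring [0.507 0.397 0.   ]
coaster [0.372 0.097 0.01 ]
plates [0.905 0.223 0.02 ]
```

```bash
cat >> h.py <<'E'
def go(P,yaw=None):
    "shift in tool axes to world P; turn about z (units 5deg) to have tool x at world angle yaw deg"
    o=r.get_obs();M=R.from_rotvec(o["orientation"]).as_matrix()
    s=M.T@(np.array(P)-o["tcp_pos"]);a=np.degrees(np.arctan2(M[1,0],M[0,0]))
    print("shift",s.round(4),"yaw",a.round(2),"tcp",o["tcp_pos"].round(4),"tilt",(M[:,2]).round(4))
    if yaw is not None: 
        T=np.array([[np.cos(np.radians(yaw)),np.sin(np.radians(yaw)),0],[np.sin(np.radians(yaw)),-np.cos(np.radians(yaw)),0],[0,0,-1]])
        print("turn units",(R.from_matrix(M.T@T).as_rotvec()*180/np.pi/5).round(3))
E
python3 - <<'E'
from h import *
go([0.58,0.09,0.26],81.5)
E
```

```text
shift [-0.4518  0.543  -0.0288] yaw 76.49 tcp [0.1576 0.6561 0.2308] tilt [-2.e-04 -8.e-04 -1.e+00]
turn units [-0.     0.01  -1.002]
```

send_rows([
  [[-0.0323,0.0388,-0.002],[0,0,0]],
  [[-0.0323,0.0388,-0.002],[0,0,0]],
  [[-0.0323,0.0388,-0.002],[0,0,0]],
  [[-0.0323,0.0388,-0.002],[0,0,0]],
  [[-0.0323,0.0388,-0.002],[0,0,0]],
  [[-0.0323,0.0388,-0.002],[0,0,0]],
  [[-0.0323,0.0388,-0.002],[0,0,0]],
  [[-0.0323,0.0388,-0.002],[0,0,0]],
  [[-0.0323,0.0388,-0.002],[0,0,0]],
  [[-0.0323,0.0388,-0.002],[0,0,0]],
  [[-0.0323,0.0388,-0.002],[0,0,0]],
  [[-0.0323,0.0388,-0.002],[0,0,0]],
  [[-0.0323,0.0388,-0.002],[0,0,0]],
  [[-0.0323,0.0388,-0.002],[0,0,0]],
  [[0,0,0],[0,0,-1]],
  [[0,0,0],[0,0,0]],
  [[0,0,0],[0,0,0]],
], fingers=0, grip_force=60)

```text
clock: 2.38
tcp_pos: [0.5798, 0.0906, 0.2592]
orientation: [-2.38, -2.05, 0.0]
contact_force: [0.6, -0.2, 0.1]
grip_width: 0.0851
```

```bash
python3 - <<'E'
from h import *
go([0.606,0.075,0.15],81.5)
o=r.get_obs();f=grab_frame("wrist");save("w1",f,k=1.4)
print([np.round(w2px(f,(0.606,0.075,.093),o))*1.4])
np.save("w1.npy",o,allow_pickle=True)
E
```

```text
shift [-0.0116  0.0283  0.1091] yaw 81.48 tcp [0.5798 0.0906 0.2592] tilt [-5.e-04  4.e-04 -1.e+00]
turn units [-0.006 -0.003 -0.004]
[array([382.2, 298.2])]
```

View pics/w1.png

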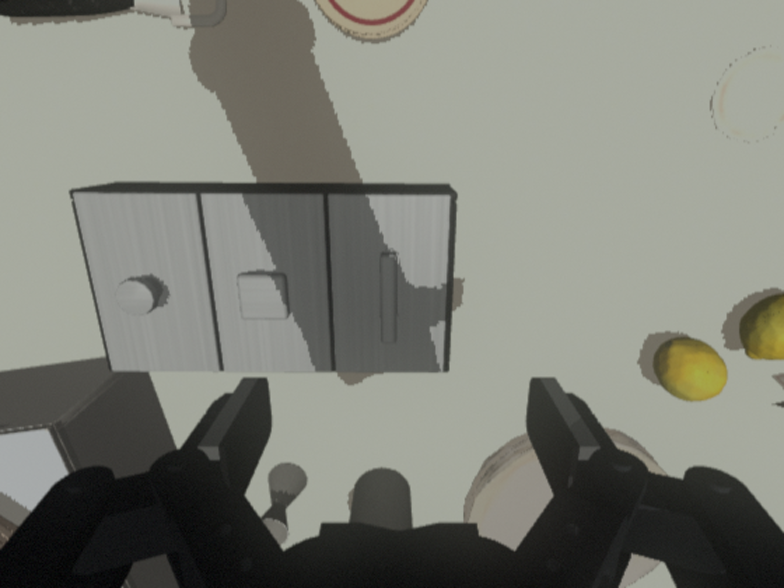

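The bar runs from about (389,255) to (389,341), parallel to the tool's y axis. The bottle at (383,500) stands beyond the caddy.

```bash
python3 - <<'E'
from h import *
o=r.get_obs();f=grab_frame("wrist");save("w1c",f,(210,130,350,280),5)
a=px2w(f,389/1.4,255/1.4,.093,o);b=px2w(f,389/1.4,341/1.4,.093,o);print(a,b,(a+b)/2,np.linalg.norm(a-b))
t=px2w(f,112/1.4,370/1.4,.066,o)-px2w(f,448/1.4,370/1.4,.066,o);print(np.degrees(np.arctan2(-t[1],-t[0])))
E
```

```text
[0.57519144 0.08496056 0.093     ] [0.64116831 0.0746636  0.093     ] [0.60817987 0.07981208 0.093     ] 0.06677554911577953
81.5046399356471
```

View pics/w1c.png

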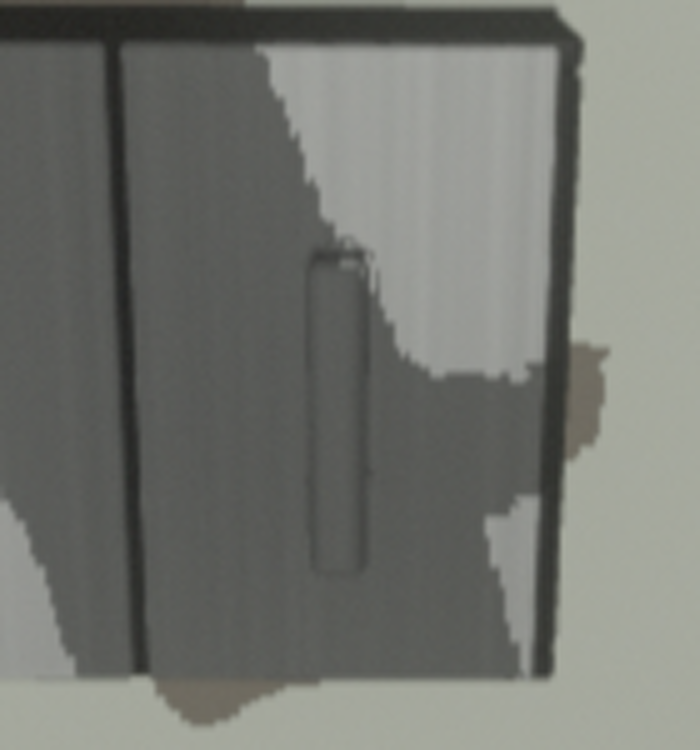

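```bash
python3 - <<'E'
from h import *
o=r.get_obs();f=grab_frame("wrist")
for u,v,z in((134,418,.066),(550,418,.066),(338,418,.093),(338,45,.066),(338,677,.066)): print(px2w(f,210+u/5,130+v/5,z,o).round(4))
f=grab_frame("top"); 
for p in ((.608,.080,.093),(.606,.075,.093)): u,v=w2px(f,p);print((u-110)*3,(v-140)*3)
save("tc2",f,(130,150,180,215),12)
E
```

```text
[0.6108 0.0326 0.066 ]
[0.6245 0.1241 0.066 ]
[0.6079 0.0795 0.093 ]
[0.5367 0.0901 0.066 ]
[0.6816 0.0675 0.066 ]
119.97098972883302 126.43645364648765
125.77566482705714 128.59363145245504
```

View pics/tc2.png

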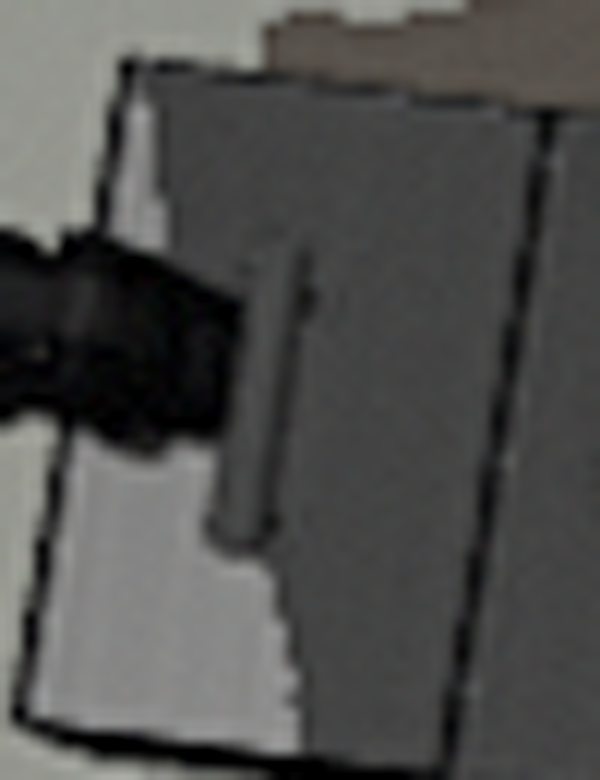

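```bash
python3 - <<'E'
from h import *
go([0.607,0.0785,0.074],81.5)
E
```

```text
shift [-0.0078  0.0285  0.1853] yaw 81.52 tcp [0.58   0.0904 0.2593] tilt [-0.e+00  2.e-04 -1.e+00]
turn units [-0.    -0.002  0.004]
```

send_rows([
  [[-0.004,0.0145,0.02],[0,0,0]],
  [[-0.004,0.014,0.04],[0,0,0]],
  [[0,0,0.04],[0,0,0]],
  [[0,0,0.025],[0,0,0]],
  [[0,0,0],[0,0,0]],
])

```text
clock: 3.2
tcp_pos: [0.6056, 0.0778, 0.1324]
orientation: [-2.378, -2.05, 0.006]
contact_force: [-0.3, 0.1, -0.5]
grip_width: 0.0854
```

```bash
python3 - <<'E'
from h import *
o=r.get_obs();f=grab_frame("wrist");save("w2",f,k=1.4)
go([0.607,0.0785,0.074],81.5)
E
```

```text
shift [0.0007 0.0001 0.0601] yaw 81.5 tcp [0.6069 0.0778 0.1341] tilt [-1.2e-03 -4.0e-04 -1.0e+00]
turn units [-0.013  0.006  0.   ]
```

View pics/w2.png

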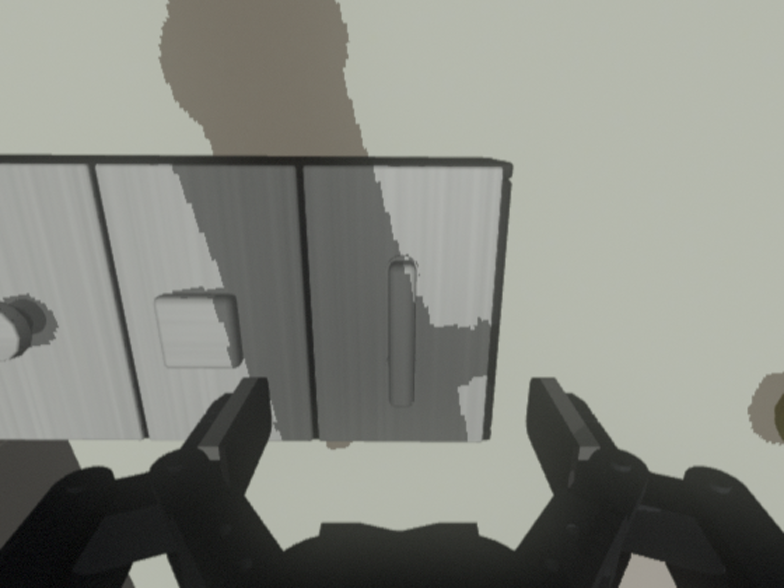

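```bash
python3 - <<'E'
from h import *
o=r.get_obs();f=grab_frame("wrist")
a=px2w(f,402/1.4,262/1.4,.093,o);b=px2w(f,401.5/1.4,405/1.4,.093,o);print(a,b,(a+b)/2,np.linalg.norm(a-b))
m=(a+b)/2;go([m[0],m[1],.074],81.5); print(f["cx"],f["cy"],o["contact_force"])
E
```

```text
[0.57490925 0.08437685 0.093     ] [0.64398026 0.07401074 0.093     ] [0.60944475 0.0791938  0.093     ] 0.06984454654350274
shift [0.0015 0.0015 0.0611] yaw 81.5 tcp [0.6077 0.0779 0.1351] tilt [ 9.e-04  2.e-04 -1.e+00]
turn units [ 0.01  -0.003 -0.   ]
284.539965636023 206.90084816802676 [-0.03957146 -0.1959466   0.38346976]
```

send_rows([
  [[0.001,0.0015,0.02],[0,0,0]],
  [[0,0,0.02],[0,0,0]],
  [[0,0,0.015],[0,0,0]],
  [[0,0,0.005],[0,0,0]],
  [[0,0,0],[0,0,0]],
  [[0,0,0],[0,0,0]],
])

```text
clock: 4.05
tcp_pos: [0.6093, 0.0783, 0.0748]
orientation: [2.38, 2.05, 0.001]
contact_force: [0.3, 0.4, 0.8]
grip_width: 0.0853
```

send_rows([
  [[0,0,0],[0,0,0]],
  [[0,0,0],[0,0,0]],
  [[0,0,0],[0,0,0]],
  [[0,0,0],[0,0,0]],
  [[0,0,0],[0,0,0]],
  [[0,0,0],[0,0,0]],
  [[0,0,0],[0,0,0]],
  [[0,0,0],[0,0,0]],
], fingers=255, grip_force=60)

```text
clock: 5.05
tcp_pos: [0.609, 0.0784, 0.0745]
orientation: [2.38, 2.05, 0.0]
contact_force: [-0.7, 0.7, 4.2]
grip_width: 0.0105
```

```bash
python3 - <<'E'
from h import *
o=r.get_obs();print(o["contact_force"],o["grip_width"],o["moment"]);f=grab_frame("wrist");save("w3",f,k=1.4)
go([0.609,0.079,0.12],81.5)
E
```

```text
[-0.74599707  0.67461892  4.21901984] 0.010532356842892186 [ 0.03983854  0.19343453 -0.06758873]
shift [ 0.0006 -0.     -0.0455] yaw 81.49 tcp [0.609  0.0784 0.0745] tilt [ 3.e-04  1.e-04 -1.e+00]
turn units [ 0.003 -0.002 -0.002]
```

View pics/w3.png

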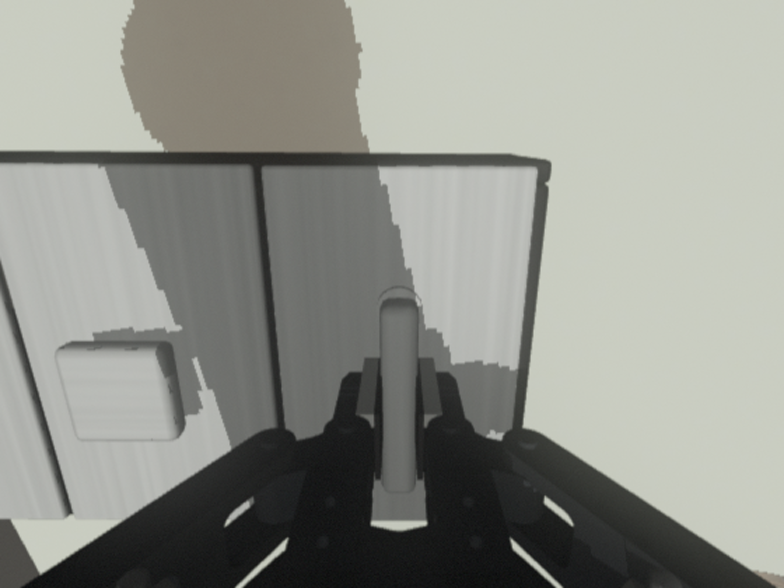

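The fingers are closed on the bar at (400,400), centred along it. I'll lift slowly.

send_rows([
  [[0,0,-0.003],[0,0,0]],
  [[0,0,-0.006],[0,0,0]],
  [[0,0,-0.01],[0,0,0]],
  [[0,0,-0.02],[0,0,0]],
  [[0,0,-0.03],[0,0,0]],
  [[0,0,-0.015],[0,0,0]],
  [[0,0,0],[0,0,0]],
])

```text
clock: 5.98
tcp_pos: [0.6097, 0.0785, 0.1599]
orientation: [2.379, 2.05, 0.004]
contact_force: [0.6, -1.1, -2.4]
grip_width: 0.0103
```

```bash
python3 - <<'E'
from h import *
o=r.get_obs();print(o["contact_force"],o["grip_width"],o["moment"]);f=grab_frame("wrist");save("w4",f,k=1.4)
f=grab_frame("top");save("t4",f,k=1.4)
go([0.60,0.26,0.16],81.5)
E
```

```text
[ 0.5626421  -1.12093858 -2.368395  ] 0.010282508328488517 [-0.01673804  0.07326693  0.00191249]
shift [ 0.1783 -0.035  -0.0022] yaw 81.5 tcp [0.6083 0.0785 0.1578] tilt [-9.e-04 -0.e+00 -1.e+00]
turn units [-0.01   0.002  0.001]
```

View pics/w4.png

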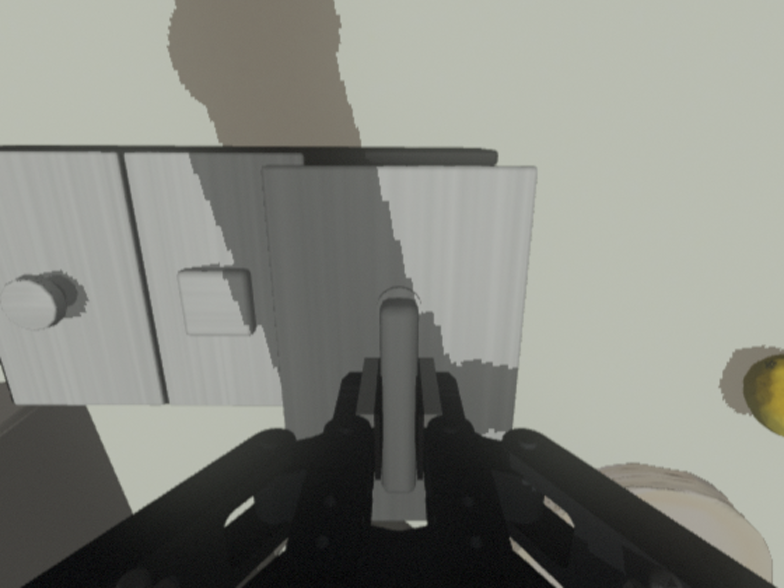

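View pics/t4.png

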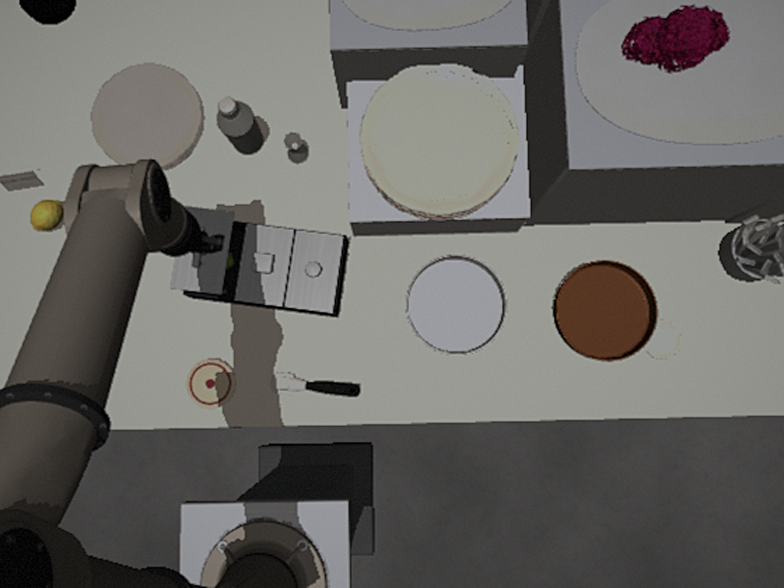

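The lid is held level and clear of the caddy, and the top view shows the green lime at (230,260). The lid goes to about (0.585, 0.25), clear of the lemons.

```bash
python3 - <<'E'
from h import *
go([0.585,0.25,0.16],81.5)
E
```

```text
shift [ 0.1662 -0.0484 -0.0022] yaw 81.5 tcp [0.6083 0.0785 0.1578] tilt [-9.e-04 -0.e+00 -1.e+00]
turn units [-0.01   0.002  0.001]
```

send_rows([
  [[0.02,-0.006,0],[0,0,0]],
  [[0.036,-0.01,0],[0,0,0]],
  [[0.036,-0.01,0],[0,0,0]],
  [[0.036,-0.011,0],[0,0,0]],
  [[0.026,-0.008,0],[0,0,0]],
  [[0.012,-0.003,0],[0,0,0]],
  [[0,0,0.025],[0,0,0]],
  [[0,0,0.035],[0,0,0]],
  [[0,0,0.035],[0,0,0]],
  [[0,0,0.02],[0,0,0]],
  [[0,0,0.01],[0,0,0]],
  [[0,0,0],[0,0,0]],
  [[0,0,0],[0,0,0]],
])

```text
clock: 7.7
tcp_pos: [0.5869, 0.25, 0.0345]
orientation: [2.38, 2.05, 0.003]
contact_force: [-0.6, -0.2, -2.4]
grip_width: 0.0107
```

```bash
python3 - <<'E'
from h import *
o=r.get_obs();print(o["contact_force"],o["grip_width"],o["moment"]);f=grab_frame("wrist");save("w5",f,k=1.4)
go([0.585,0.25,0.018],81.5)
E
```

```text
[-0.64207764 -0.21651834 -2.41882275] 0.010715240944420392 [ 0.04066142  0.00689808 -0.05750424]
shift [-0.0003 -0.0019  0.0166] yaw 81.48 tcp [0.5869 0.25   0.0346] tilt [ 0.0019  0.0011 -1.    ]
turn units [ 0.02  -0.015 -0.004]
```

View pics/w5.png

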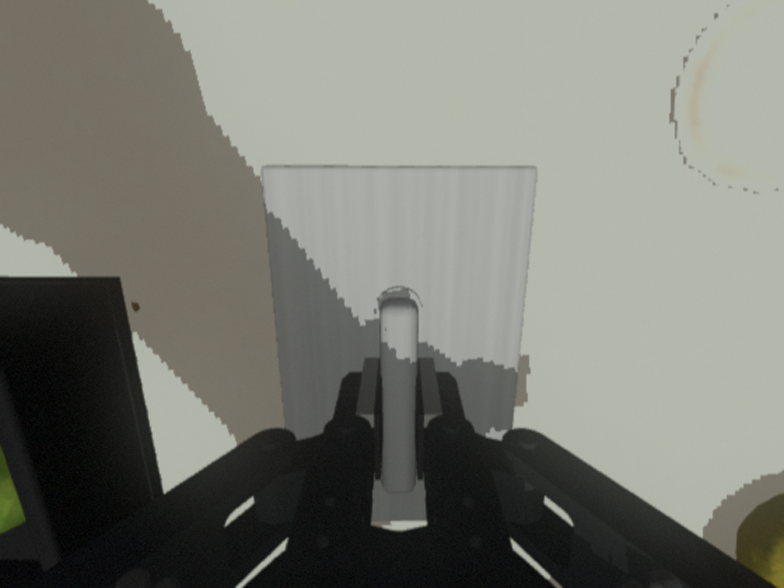

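The lid is level above clear worktop, with the ring at (740,110) and a lemon at (770,540) both clear of it. I'll lower it gently.

send_rows([
  [[0,0,0.006],[0,0,0]],
  [[0,0,0.005],[0,0,0]],
  [[0,0,0.003],[0,0,0]],
  [[0,0,0.002],[0,0,0]],
  [[0,0,0],[0,0,0]],
  [[0,0,0],[0,0,0]],
])

```text
clock: 8.5
tcp_pos: [0.5857, 0.2496, 0.0185]
orientation: [-2.38, -2.05, 0.001]
contact_force: [-5.5, -1.7, 10.5]
grip_width: 0.0105
```

Contact at 10 N. I'll release, then rise.

send_rows([
  [[0,0,-0.001],[0,0,0]],
  [[0,0,0],[0,0,0]],
  [[0,0,0],[0,0,0]],
  [[0,0,0],[0,0,0]],
  [[0,0,0],[0,0,0]],
  [[0,0,0],[0,0,0]],
  [[0,0,0],[0,0,0]],
], fingers=0)

```text
clock: 9.38
tcp_pos: [0.5859, 0.2497, 0.0183]
orientation: [-2.38, -2.05, -0.0]
contact_force: [-0.4, 0.5, 0.5]
grip_width: 0.0849
```

send_rows([
  [[0,0,-0.02],[0,0,0]],
  [[0,0,-0.04],[0,0,0]],
  [[0,0,-0.06],[0,0,0]],
  [[0,0,-0.06],[0,0,0]],
  [[0,0,-0.06],[0,0,0]],
  [[0,0,0],[0,0,0]],
])

```text
clock: 10.12
tcp_pos: [0.589, 0.2504, 0.2659]
orientation: [2.379, 2.048, 0.019]
contact_force: [0.1, -0.3, -0.4]
grip_width: 0.0853
```

```bash
python3 - <<'E'
from h import *
o=r.get_obs();print(o["contact_force"],o["grip_width"]);f=grab_frame("wrist");save("w6",f,k=1.4)
f=grab_frame("top");save("t6",f,(110,140,240,240),6);f=grab_frame("scene");save("s6",f,(200,130,360,270),5)
go([0.585,0.25,0.018],81.5)
E
```

```text
[ 0.06188964 -0.2818637  -0.42449854] 0.08534444881010932
shift [ 0.0005 -0.0003  0.2403] yaw 81.49 tcp [0.5853 0.2495 0.2583] tilt [-5.e-04  0.e+00 -1.e+00]
turn units [-0.006  0.    -0.002]
```

View pics/w6.png

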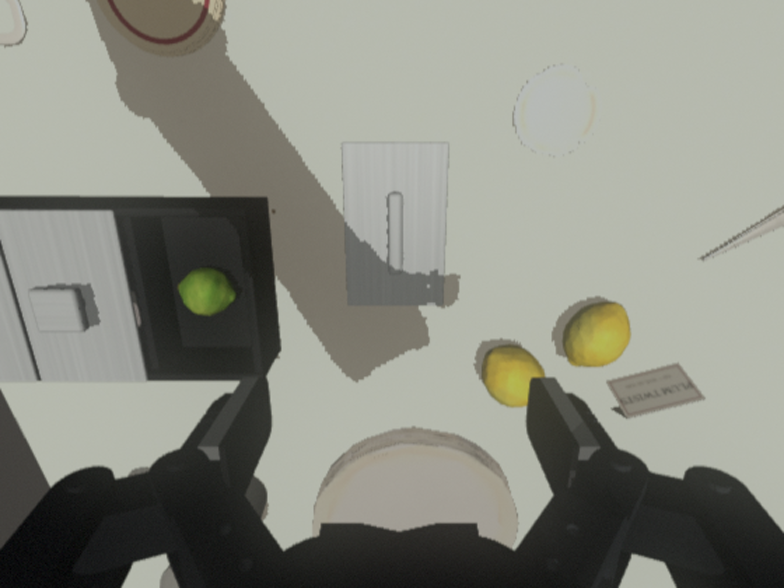

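View pics/t6.png

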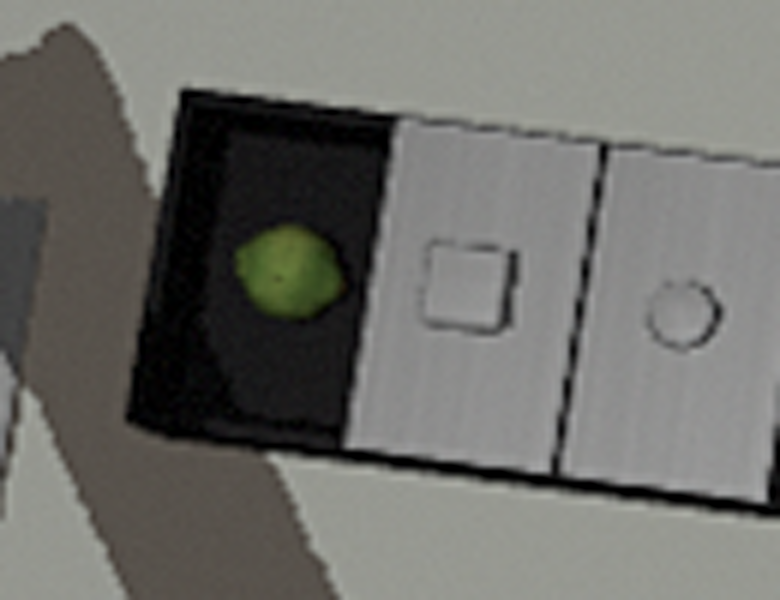

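View pics/s6.png

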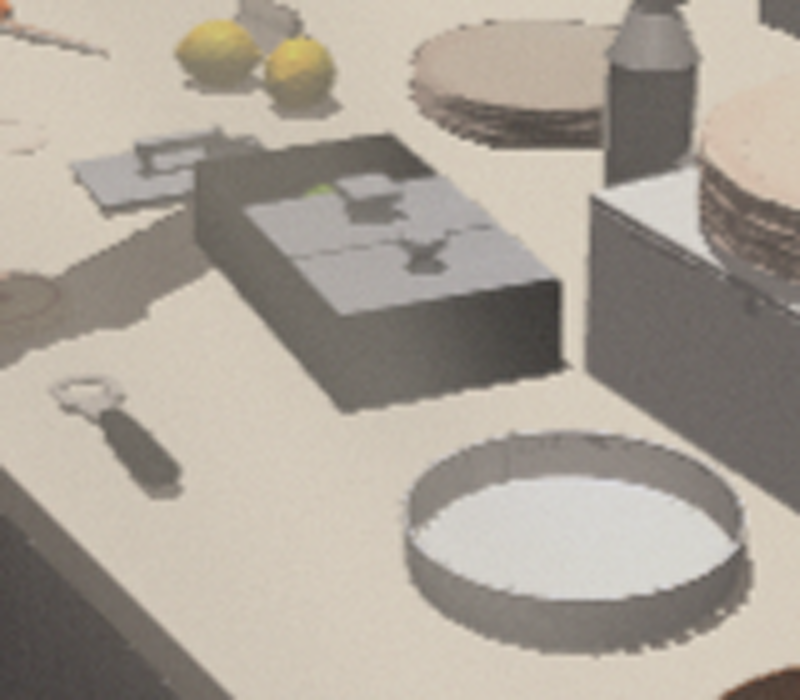

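The lid lies flat and right way up left of the caddy. The lime is at wrist (207,291) and top crop (290,272), and its long axis lies roughly across the compartment.

```bash
python3 - <<'E'
from h import *
o=r.get_obs();f=grab_frame("wrist")
print(px2w(f,207/1.4,291/1.4,.029,o).round(4))
# compartment inner edges at rim z .062 : caddy corner etc
for u,v in ((268,198),(279,353)): print(px2w(f,u/1.4,v/1.4,.062,o).round(4))
f=grab_frame("top");print(px2w(f,110+290/6,140+272/6,.029).round(4))
go([0.585,0.20,0.22],-8.5);print(o["joints"].round(2))
E
```

```text
[0.6048 0.0775 0.029 ]
[0.5316 0.1595 0.062 ]
[0.6578 0.1379 0.062 ]
[0.6106 0.0751 0.029 ]
shift [-0.0487  0.0074  0.037 ] yaw 81.49 tcp [0.585  0.2493 0.2569] tilt [-0.0025 -0.0013 -1.    ]
turn units [-6.0000e-03  3.5000e-02  1.7998e+01]
[-0.73  0.4   0.31  1.64 -0.13  1.12  1.04]
```

send_rows([
  [[0,0,0],[0,0,1]],
  [[0,0,0],[0,0,1]],
  [[0,0,0],[0,0,1]],
  [[0,0,0],[0,0,1]],
  [[0,0,0],[0,0,1]],
  [[0,0,0],[0,0,1]],
  [[0,0,0],[0,0,1]],
  [[0,0,0],[0,0,1]],
  [[0,0,0],[0,0,1]],
  [[0,0,0],[0,0,1]],
  [[0,0,0],[0,0,1]],
  [[0,0,0],[0,0,1]],
  [[0,0,0],[0,0,1]],
  [[0,0,0],[0,0,1]],
  [[0,0,0],[0,0,1]],
  [[0,0,0],[0,0,1]],
  [[0,0,0],[0,0,1]],
  [[0,0,0],[0,0,1]],
  [[0,0,0],[0,0,0]],
])

```text
clock: 12.75
tcp_pos: [0.5853, 0.2495, 0.2569]
orientation: [3.131, -0.232, -0.003]
contact_force: [0.6, 0.1, 0.7]
grip_width: 0.0854
```

```bash
python3 - <<'E'
from h import *
go([0.607,0.0765,0.19],-8.5);print(r.get_obs()["joints"].round(2))
E
```

```text
shift [0.047  0.1678 0.0672] yaw -8.47 tcp [0.5853 0.2495 0.2569] tilt [-0.002  -0.0017 -1.    ]
turn units [0.023 0.019 0.006]
[-0.97  0.45  0.66  1.66 -0.3   1.14 -0.38]
```

send_rows([
  [[0.01,0.036,0],[0,0,0]],
  [[0.01,0.036,0],[0,0,0]],
  [[0.01,0.036,0.01],[0,0,0]],
  [[0.01,0.036,0.02],[0,0,0]],
  [[0.007,0.024,0.037],[0,0,0]],
  [[0,0,0],[0,0,0]],
  [[0,0,0],[0,0,0]],
])

```text
clock: 13.62
tcp_pos: [0.6078, 0.0775, 0.1916]
orientation: [-3.133, 0.231, -0.0]
contact_force: [0.2, 0.8, -0.0]
grip_width: 0.0855
```

```bash
python3 - <<'E'
from h import *
o=r.get_obs();f=grab_frame("wrist");save("w7",f,k=1.4)
go([0.607,0.0765,0.010],-8.5)
E
```

```text
shift [-0.0011  0.0019  0.1821] yaw -8.38 tcp [0.6082 0.078  0.1921] tilt [ 1.1e-03  8.0e-04 -1.0e+00]
turn units [-0.011 -0.011  0.025]
```

View pics/w7.png

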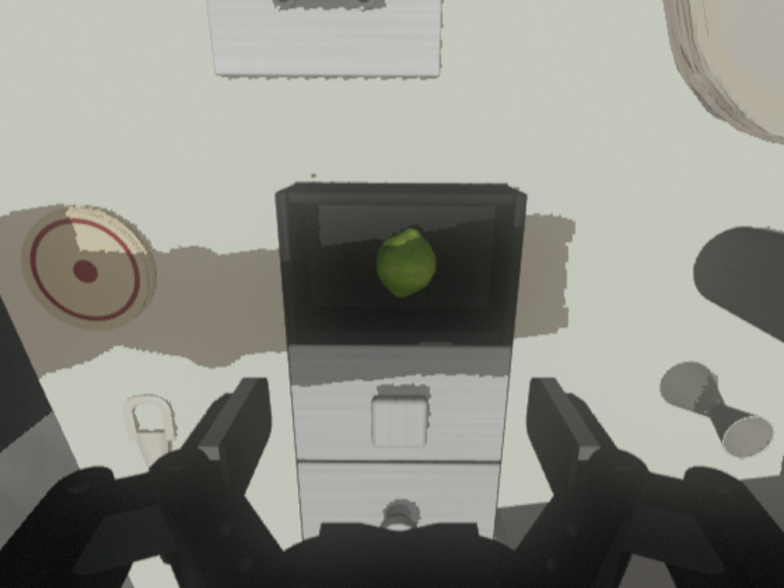

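```bash
python3 - <<'E'
from h import *
o=r.get_obs();f=grab_frame("wrist")
m=px2w(f,406/1.4,264/1.4,.029,o);print(m.round(4))
a=px2w(f,281/1.4,190/1.4,.062,o);b=px2w(f,522/1.4,190/1.4,.062,o);print(a,b,np.linalg.norm(a-b))
M=R.from_rotvec(o["orientation"]).as_matrix();print("caddy centre in tool x",(M.T@((a+b)/2-o["tcp_pos"]))[0])
go([m[0],m[1],.010],-8.5)
E
```

```text
[0.6137 0.0758 0.029 ]
[0.54715396 0.14091878 0.062     ] [0.68922336 0.11999721 0.062     ] 0.14360161534080285
caddy centre in tool x 0.0021376372817746895
shift [0.0055 0.0018 0.1823] yaw -8.36 tcp [0.6083 0.0782 0.1923] tilt [ 0.0016  0.001  -1.    ]
turn units [-0.014 -0.016  0.029]
```

send_rows([
  [[0.0045,0.002,0.03],[0,0,0]],
  [[0,0,0.045],[0,0,0]],
  [[0,0,0.035],[0,0,0]],
  [[0,0,0],[0,0,0]],
  [[0,0,0],[0,0,0]],
])

```text
clock: 14.35
tcp_pos: [0.6131, 0.0746, 0.0831]
orientation: [-3.132, 0.232, -0.004]
contact_force: [-0.2, 0.0, -0.1]
grip_width: 0.0853
```

```bash
python3 - <<'E'
from h import *
o=r.get_obs();f=grab_frame("wrist");save("w8",f,k=1.4);print(o["contact_force"])
go([.6125,.076,.010],-8.5)
E
```

```text
[-0.1901168   0.0188673  -0.06923384]
shift [-0.0012 -0.0014  0.0735] yaw -8.47 tcp [0.6133 0.0744 0.0835] tilt [ 3.4e-03  8.0e-04 -1.0e+00]
turn units [-0.015 -0.037  0.006]
```

View pics/w8.png

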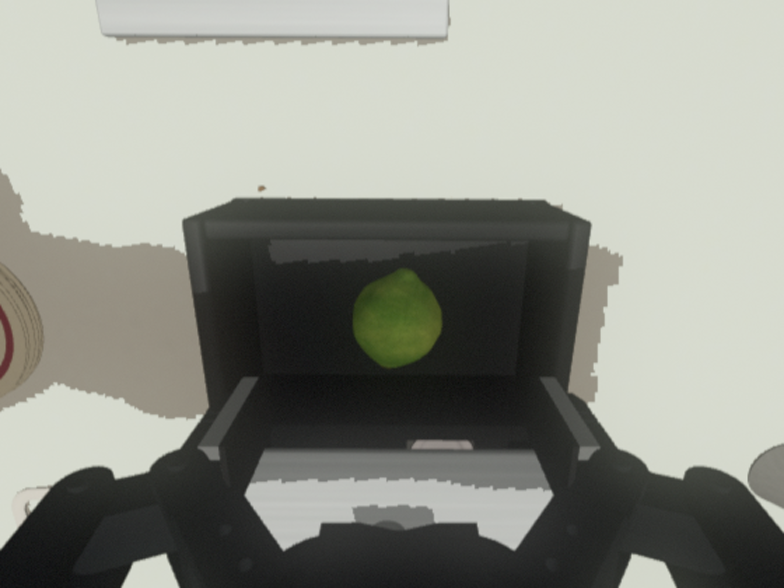

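```bash
python3 - <<'E'
from h import *
o=r.get_obs();f=grab_frame("wrist")
m=px2w(f,398/1.4,320/1.4,.029,o);print(m.round(4))
M=R.from_rotvec(o["orientation"]).as_matrix()
for u,v in ((204,235),(572,235)): print((M.T@(px2w(f,u/1.4,v/1.4,.062,o)-o["tcp_pos"])).round(4))
go([m[0],m[1],.010],-8.5)
E
```

```text
[0.6136 0.0754 0.029 ]
[-0.0716 -0.0486  0.0213]
[ 0.0645 -0.0486  0.0217]
shift [ 0.     -0.001   0.0734] yaw -8.48 tcp [0.6132 0.0743 0.0834] tilt [ 3.4e-03  9.0e-04 -1.0e+00]
turn units [-0.016 -0.037  0.004]
```

send_rows([
  [[-0.0015,-0.001,0.02],[0,0,0]],
  [[0,0,0.025],[0,0,0]],
  [[0,0,0.018],[0,0,0]],
  [[0,0,0.009],[0,0,0]],
  [[0,0,0],[0,0,0]],
  [[0,0,0],[0,0,0]],
])

```text
clock: 15.2
tcp_pos: [0.611, 0.075, 0.0099]
orientation: [-3.133, 0.233, -0.002]
contact_force: [-0.1, 0.3, 0.0]
grip_width: 0.0853
```

send_rows([
  [[0,0,0],[0,0,0]],
  [[0,0,0],[0,0,0]],
  [[0,0,0],[0,0,0]],
  [[0,0,0],[0,0,0]],
  [[0,0,0],[0,0,0]],
  [[0,0,0],[0,0,0]],
], fingers=255, grip_force=25)

```text
clock: 15.95
tcp_pos: [0.6107, 0.0752, 0.0099]
orientation: [-3.132, 0.233, -0.001]
contact_force: [-2.1, 0.2, 5.4]
grip_width: 0.0397
```

```bash
python3 - <<'E'
from h import *
o=r.get_obs();f=grab_frame("wrist");save("w9",f,k=1.4);print(o["contact_force"],o["grip_width"])
E
```

```text
[-2.0934586   0.16688308  5.4020366 ] 0.03972865541488211
```

View pics/w9.png

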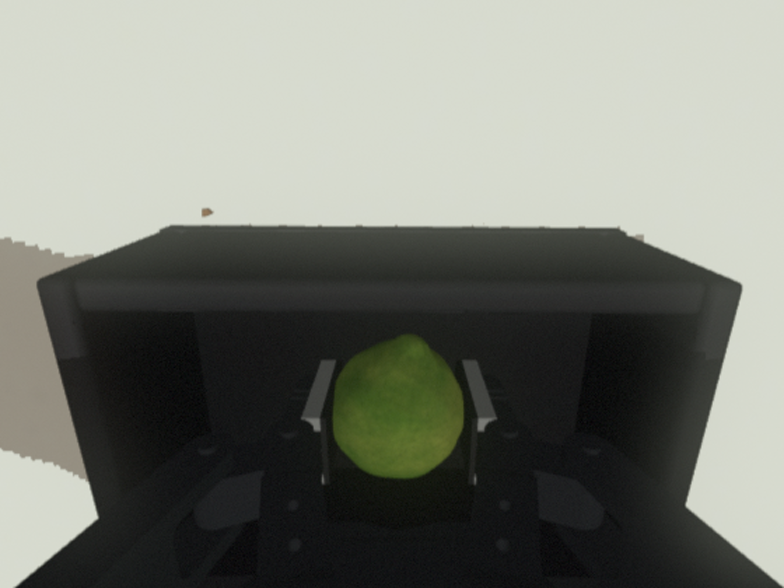

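The lime is held between the pads at (398,405), 40 mm opening. I'll lift it.

send_rows([
  [[0,0,-0.005],[0,0,0]],
  [[0,0,-0.015],[0,0,0]],
  [[0,0,-0.03],[0,0,0]],
  [[0,0,-0.04],[0,0,0]],
  [[0,0,-0.05],[0,0,0]],
  [[0,0,-0.04],[0,0,0]],
  [[0,0,-0.02],[0,0,0]],
  [[0,0,0],[0,0,0]],
])

```text
clock: 17.0
tcp_pos: [0.6109, 0.0753, 0.2104]
orientation: [-3.132, 0.233, -0.003]
contact_force: [0.6, 0.0, -0.4]
grip_width: 0.0396
```

```bash
python3 - <<'E'
from h import *
o=r.get_obs();f=grab_frame("wrist");save("w10",f,k=1.4);print(o["contact_force"],o["grip_width"])
go([.5125,-.3735,.2],-8.5)
E
```

```text
[ 6.46792208e-01  1.26027815e-04 -4.44000913e-01] 0.03956593025926355
shift [-0.0301  0.4583  0.0087] yaw -8.49 tcp [0.61   0.0753 0.2088] tilt [-4.e-04  3.e-04 -1.e+00]
turn units [-0.002  0.005  0.002]
```

View pics/w10.png

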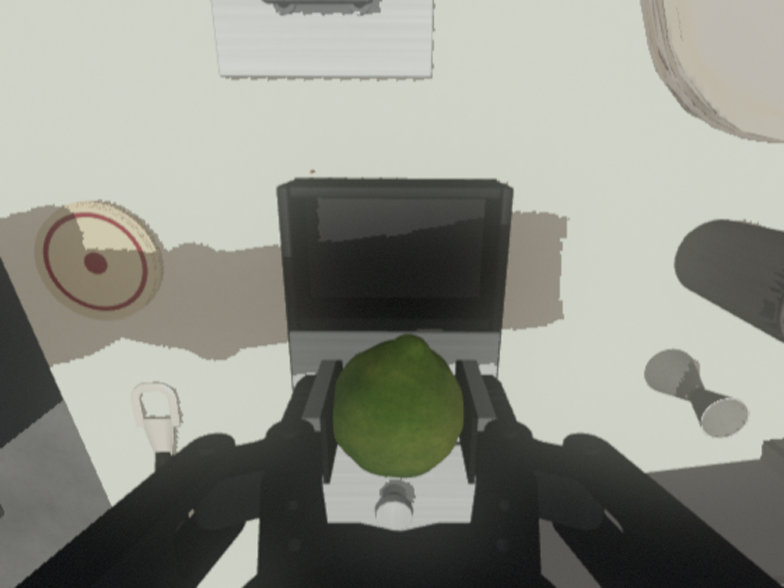

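The lime is held and the compartment is empty. Next, over to the dish.

send_rows([
  [[-0.01,0.015,0],[0,0,0]],
  [[-0.01,0.035,0],[0,0,0]],
  [[-0.01,0.042,0],[0,0,0]],
  [[0,0.042,0],[0,0,0]],
  [[0,0.042,0],[0,0,0]],
  [[0,0.042,0],[0,0,0]],
  [[0,0.042,0],[0,0,0]],
  [[0,0.042,0],[0,0,0]],
  [[0,0.042,0],[0,0,0]],
  [[0,0.042,0],[0,0,0]],
  [[0,0.035,0],[0,0,0]],
  [[0,0.025,0],[0,0,0]],
  [[0,0.012,0],[0,0,0]],
  [[0,0,0],[0,0,0]],
  [[0,0,0],[0,0,0]],
])

```text
clock: 18.92
tcp_pos: [0.5131, -0.372, 0.2088]
orientation: [-3.132, 0.231, 0.001]
contact_force: [0.3, 0.0, -0.8]
grip_width: 0.0397
```

```bash
python3 - <<'E'
from h import *
o=r.get_obs();f=grab_frame("wrist");save("w11",f,k=1.4);print(o["contact_force"],o["grip_width"])
print(np.array(w2px(f,(.5125,-.3735,.005),o))*1.4)
go([.5125,-.3735,-.005],-8.5)
f=grab_frame("top");save("t11",f,k=1.4)
E
```

```text
[ 0.27975914  0.03842984 -0.75436464] 0.03966017237224074
[397.68381017 250.6154419 ]
shift [-0.0005  0.002   0.2139] yaw -8.41 tcp [ 0.5134 -0.3719  0.2089] tilt [-3.0e-04  1.1e-03 -1.0e+00]
turn units [-0.012  0.006  0.019]
```

View pics/w11.png

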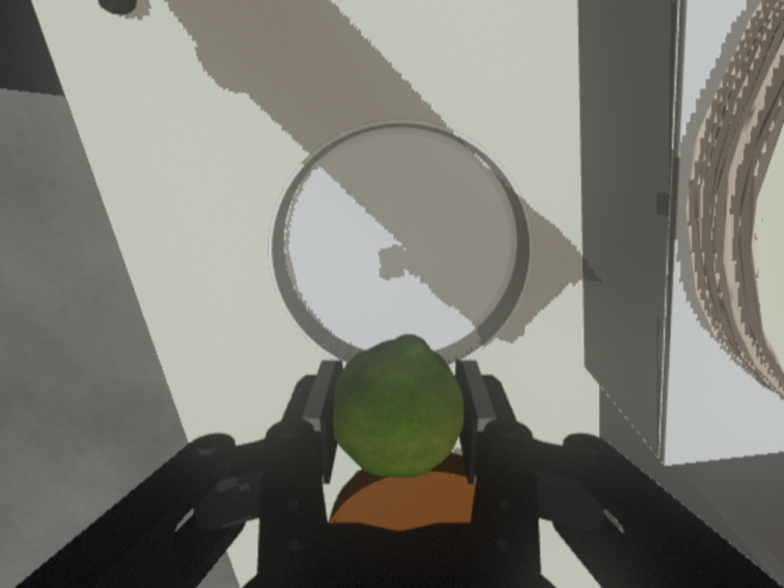

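View pics/t11.png

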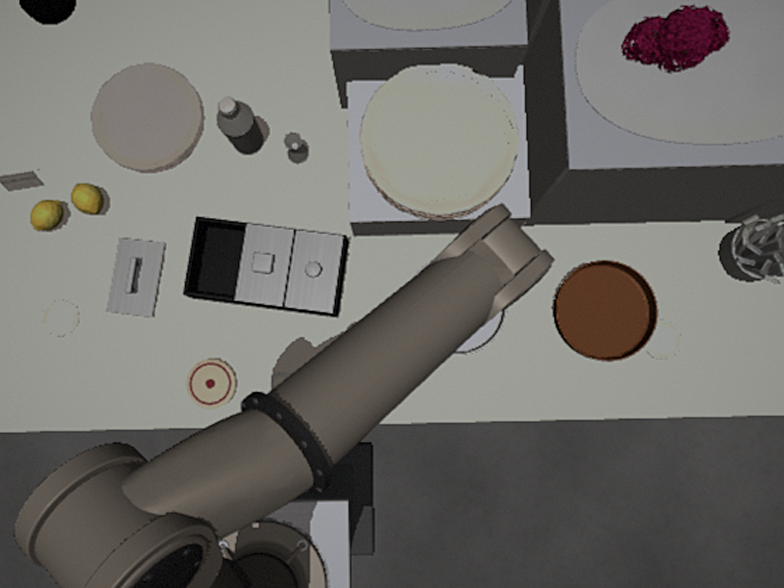

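The dish surrounds the tool's axis and its centre is at about (400,247), as predicted. I'll lower the lime to the dish floor.

send_rows([
  [[0,0.002,0.03],[0,0,0]],
  [[0,0,0.05],[0,0,0]],
  [[0,0,0.05],[0,0,0]],
  [[0,0,0.035],[0,0,0]],
  [[0,0,0.018],[0,0,0]],
  [[0,0,0.01],[0,0,0]],
  [[0,0,0.005],[0,0,0]],
  [[0,0,0],[0,0,0]],
  [[0,0,0],[0,0,0]],
])

```text
clock: 20.15
tcp_pos: [0.5132, -0.3758, 0.0122]
orientation: [3.132, -0.233, 0.002]
contact_force: [-0.7, 0.3, -1.0]
grip_width: 0.0395
```

```bash
python3 - <<'E'
from h import *
o=r.get_obs();f=grab_frame("wrist");save("w12",f,k=1.4);print(o["contact_force"],o["grip_width"],o["tcp_pos"])
E
```

```text
[-0.7007977   0.30895124 -1.00223866] 0.03950289977165658 [ 0.51316687 -0.37580224  0.01223425]
```

View pics/w12.png

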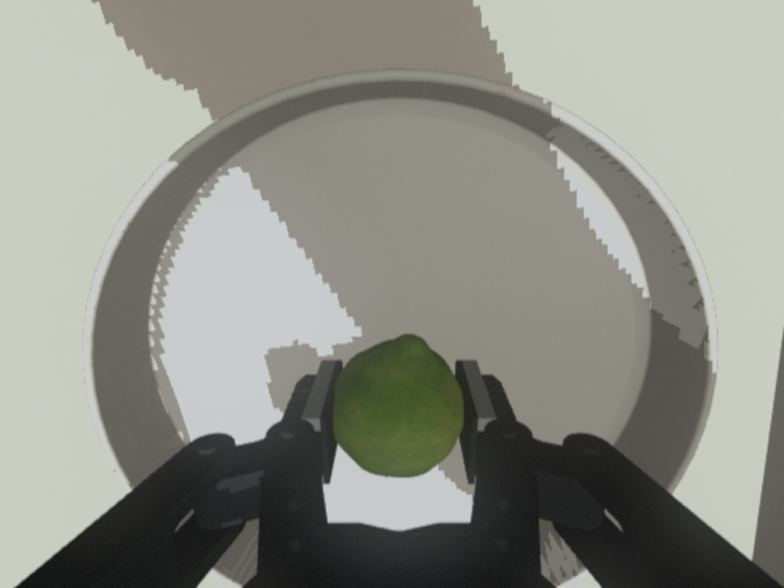

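send_rows([
  [[0,0,0.002],[0,0,0]],
  [[0,0,0.002],[0,0,0]],
  [[0,0,0],[0,0,0]],
  [[0,0,0],[0,0,0]],
])

```text
clock: 20.7
tcp_pos: [0.5126, -0.3754, 0.0072]
orientation: [-3.133, 0.233, 0.0]
contact_force: [-0.0, -1.1, -1.0]
grip_width: 0.0395
```

send_rows([
  [[0,0,0],[0,0,0]],
  [[0,0,0],[0,0,0]],
  [[0,0,0],[0,0,0]],
  [[0,0,0],[0,0,0]],
  [[0,0,0],[0,0,0]],
  [[0,0,0],[0,0,0]],
  [[0,0,0],[0,0,0]],
], fingers=0)

```text
clock: 21.58
tcp_pos: [0.5126, -0.3754, 0.0073]
orientation: [-3.133, 0.233, 0.0]
contact_force: [-0.8, -0.0, 0.5]
grip_width: 0.0857
```

send_rows([
  [[0,0,-0.01],[0,0,0]],
  [[0,0,-0.03],[0,0,0]],
  [[0,0,-0.05],[0,0,0]],
  [[0,0,-0.06],[0,0,0]],
  [[0,0,-0.06],[0,0,0]],
  [[0,0,-0.03],[0,0,0]],
  [[0,0,0],[0,0,0]],
  [[0,0,0],[0,0,0]],
])

```text
clock: 22.58
tcp_pos: [0.5122, -0.3749, 0.2468]
orientation: [-3.132, 0.233, 0.001]
contact_force: [-0.1, -0.1, -0.5]
grip_width: 0.0857
```

```bash
python3 - <<'E'
from h import *
o=r.get_obs();f=grab_frame("wrist");save("w13",f,k=1.4);print(o["contact_force"],o["grip_width"],o["tcp_pos"],o["clock"])
f=grab_frame("scene");save("s13",f,(200,130,400,270),4)
E
```

```text
[-0.12985265 -0.0717787  -0.46159102] 0.08568332086073749 [ 0.51223773 -0.37485577  0.24676962] 22.575
```

View pics/w13.png

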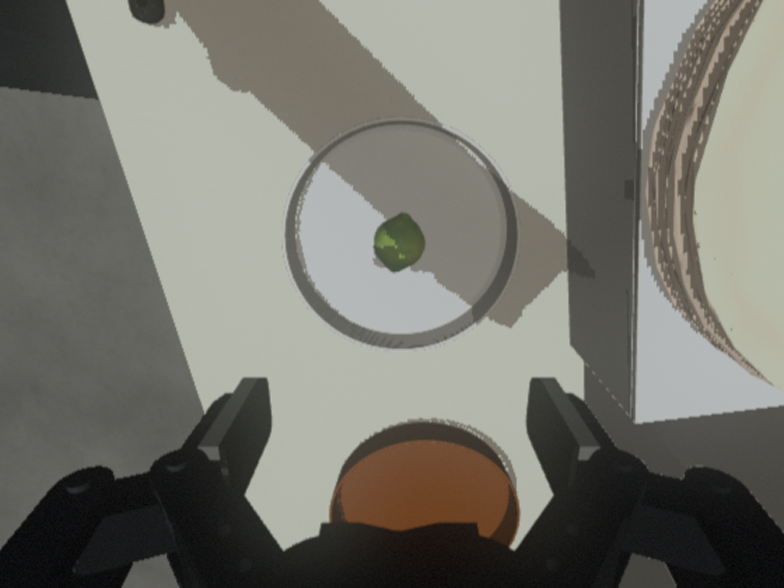

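View pics/s13.png

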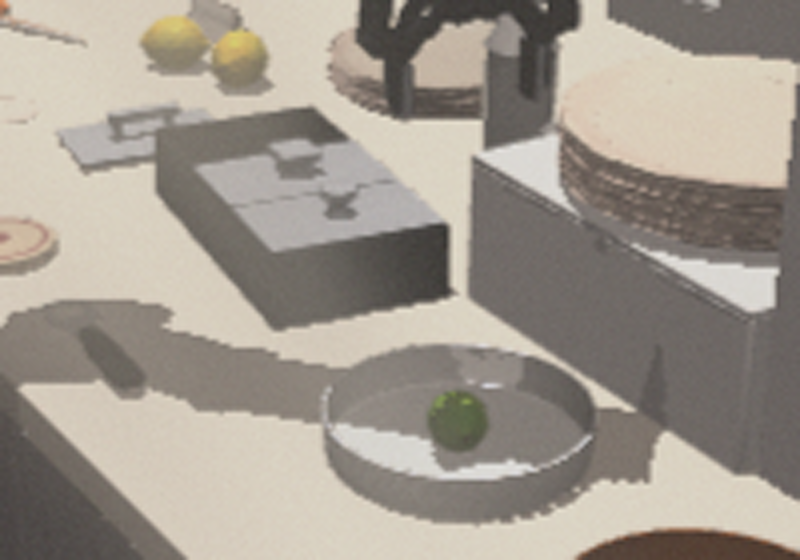

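The lime rests in the white dish at (400,242). The bar lid lies flat, and both other lids are closed. I'll hand in.

```bash
python3 -c "
from bench import r;print(r.hand_in())"
```

```text
the job is handed in; nothing more can be done
None
```

The job is done and handed in; it ran about 22.6 s against the 70 s limit. I took off the bar-grip lid and laid it flat, right way up, on the worktop left of the caddy, at about (0.585, 0.25). I then placed the lime near the middle of the round white dish.

The last pictures show:
- the lime resting in the dish;
- the bar lid flat with its grip up;
- the square and round lids still closed;
- the gripper open, well clear of everything.

The highest contact force I read was about 12 N, when the lid touched down. No check failed, and the camera estimates of the bar, lid and lime positions differed by up to about 9 mm, so I took the closest wrist views for the grasps.

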